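# Put the parts case away in the stores cabinet

## Task

A flat parts case has been left on the bench in the way of the cabinet door: move it aside and set it down flat on the bench, then swing the cabinet door wide open, to a right angle. Then pick the case up again, reach in through the doorway and lay it gently and squarely on top of the matching case inside, long sides in line, so that the two make a neat pile, and leave the door open. Do not knock the case against the door or cabinet, do not shove the stored case about, and leave the sleeves and the jar alone.

Things in the scene. Friction and masses are not known exactly. Their poses are not given: they have to be found in the camera images.
- cabinet: Fixed grey steel cabinet, 200 deep (x) x 220 wide (y) x 310 high. Origin: centre of underside; x points from the doorway (x = -100) to the back. Inner floor at z = 12, clear width 204. Wire back; wire roof with a bar over the doorway, underside at z = 298: things go in only through the doorway, tool leaning forward about 40 degrees.
- door (a joint): Door angle in rad: 0 closed, grows as it swings towards the robot, 1.57 at a right angle, stop at 1.8; it stays where it is left. The door is a grey panel 218 wide, 10 thick, from z = 6 to 302, in front of the doorway, hinged on a vertical line at the doorway's left (+y) edge.
- door_hinge (a point): Point on the vertical hinge line at bench height, at cabinet x = -100, y = +110. It has the door's axes: y runs along the door from the free edge to the hinge, -x is the outward normal of the outer face; the axes turn clockwise from above as the door opens.
- door_handle (a point): Middle of the door's handle: a level steel bar, 12 in diameter, 90 long, parallel to the door, 275 above the bench, 45 out from the outer face (39 clear behind the bar), 150 from the hinge line, on standoffs at its ends. The door's top edge is 27 above the bar's axis.
- case: The case to put away: a closed flat black plastic case, 120 long (its x) x 62 wide (y) x 36 high, about 0.75 kg, with grey ribs on the lid and a latch plate at one end. Starts on the bench in front of the cabinet door. Origin: centre of its underside, z up.
- stored_case: An equal case (120 x 62 x 36) lying loose on the cabinet's floor just behind the doorway, its length running into the cabinet. Origin: centre of its underside; its top is 36 above.
- sleeve_tall: Bystander: upright black splined sleeve, 64 in diameter, 130 high. Origin: centre of its underside.
- sleeve_short: Bystander: upright black splined sleeve, 72 in diameter, 75 high. Origin: centre of its underside.
- jar: Bystander: grey jar with a steel cap, 70 in diameter, 100 high. Origin: centre of its underside.
Not all that is in view belongs to the job. Leave any yellow look-alike of the stored_case alone.

How it is judged:
By the outcome, as a careful person would: the job done as asked, in the order asked, and still so for the second after the job is handed in, with the robot touching nothing.
It also fails if it takes over 72 s, if anything falls off the work surface, if the arm or the gripper's body presses on something with over 40 N, if the wrist force passes 120 N, or if a joint passes its speed limit or range.

## Robot

A 6-joint arm with a two-finger parallel gripper is mounted at the origin on the work surface. World frame = base frame: x ahead of the robot, y to its left, z up, the work surface at z = 0. Lengths are in m, angles in rad, forces in N, time in s.
With the tool pointing down it reaches from about 0.375 to 0.9 m from the base axis. Payload 3.1 kg.
Tool frame: the origin (TCP) lies between the finger pads; the fingertips stand 17 mm ahead of it and the grasp point (between the pads) lies 2 mm behind it; z points along the fingers, y is the line along which they close (so a half turn about z gives the same grasp; the last joint's range is limited). The gripper opens to 85 mm and grips with 20 to 120 N. Pads are 22 mm wide; open, the fingers measure 114 mm over their backs; the gripper's body (76 mm by 85 mm) begins 54 mm behind the grasp point. The pads swing forward as they close: fully open they stand 13 mm farther back than shut.
Start: joints at [-1.347, 0.527, 1.433, -0, 1.181, -0.178], TCP at [0.244, -0.575, 0.248] pointing down, gripper open.
Joint ranges: [-3.08, 3.08], [-0.75, 2.2], [0.22, 2.44], [-1.43, 4.57], [0, 2.65], [-2.85, 2.85]. Speed limits (rad/s): [2.79, 2.79, 3.14, 3.14, 3.14, 3.14].

## Interface

Orientations are given as a unit quaternion [x, y, z, w].
In Python, from station import sense, vision, order gives the robot as it stands.
- The arm moves only by the shell command python3 -m crank 'ROWS' [OPENING] [FORCE]. ROWS is JSON, a list of rows, each an object with "dp": the shift along the world's x, y, z in units of 30 mm (1.0 is 30 mm), a list of three; "angular": the turn, a rotation vector about the world's x, y, z in degrees, a list of three. In form: [{"dp": [dx, dy, dz], "angular": [ax, ay, az]}, ...]. A call has 1 to 20 rows; each row shifts and turns the commanded pose from where the row before left it; what a row does not reach is not made up. A row lasts 1/10 s, in which the tool goes at most 50 mm and 8.59 degrees, less where a joint would pass 70% of its speed; a pose out of reach is approached as far as the arm can. A call is refused whole if a number of a shift passes 1 or a number of a turn 8.59, either way. A call with a gripper value outside its range is refused whole. OPENING is the closure, from 0 (fully open) to 1 (shut), set as the call begins (- or left out, the last holds). The fingers move at their own pace and stop on an object; FORCE is the grip in N (left out, the last holds). Time passes only in rows, so rows that do not move let the fingers close. It gives the time, the measured TCP pose, the force, the opening and the grip force at its end, in the units of the state.
- sense(): the state, without advancing time (a new reading comes with each control period).
- vision.snapshot(name): name is "scene" or "top"; returns a dict with "image" (480x640x3 uint8, blue, green, red), "range_z" (480x640 float32, m along the optical axis (not along the pixel's ray), 0 where there is no reading), "mtx" (3x3 intrinsics, pixels), "pose" (4x4, takes a point from camera to world coordinates). Camera axes: x right, y down, z forward; pixel columns grow to the right and rows downward; lengths in m; the calibration is good to about 2 mm. A picture is of the moment at which its call begins.
- order.sign_off(): hands the job in; it is judged then, once.
The state is a dict: "t": time; "q": joint angles; "qd": joint speeds; "tau": joint torques, N m; "tcp_pos": TCP position; "tool_rot": TCP orientation; "force": force on the tool from outside, world axes, zero at the start; "ft_torque": the same for the moment, N m; "finger_gap": opening from 0.0 (shut) to 1.0 (fully open); "gripper_force": force on a finger pad.
Only numpy, scipy, OpenCV 4.12 (cv2) and the standard library are available. Lean on these libraries where they do the work, as an engineer would, in place of code of your own. Each camera call takes 0.05 s, during which the arm holds its last target. There are 200 camera calls.

## Working session

There is one attempt and no reset: what is moved stays moved. The work goes in short steps, Python scripts to look and compute and a shell command to move; the robot and the scene stay as the last step left them, time stands still between calls to the robot, and variables do not carry over. Pictures are saved under pics/ and viewed, at most 10 in all, crops included, and the job is handed in when it is done.

```bash
mkdir -p pics; ls; cat > h.py <<'E'
import numpy as np, cv2
from station import sense, vision, order
def snap(n,f=None):
    s=vision.snapshot(n)
    if f: cv2.imwrite('pics/'+f,s['image'])
    return s
def pts(s):
    z=s['range_z'];K=s['mtx'];v,u=np.mgrid[:480,:640]
    P=np.stack([(u-K[0,2])/K[0,0]*z,(v-K[1,2])/K[1,1]*z,z],-1)
    return P@s['pose'][:3,:3].T+s['pose'][:3,3]
def ray(s,u,v,h):
    K=s['mtx'];d=s['pose'][:3,:3]@np.array([(u-K[0,2])/K[0,0],(v-K[1,2])/K[1,1],1]);o=s['pose'][:3,3]
    return o+d*(h-o[2])/d[2]
E
python3 - <<'E'
from h import *
for n in('scene','top'):
    s=snap(n,n+'1.png');np.savez(n+'1.npz',**s);print(n,s['mtx'].round(1).tolist(),s['pose'].round(3).tolist(),(s['range_z']>0).mean())
print(sense())
E
```

```text
pics
scene [[434.2, 0.0, 313.9], [0.0, 434.2, 241.1], [0.0, 0.0, 1.0]] [[0.453, 0.804, -0.384, 1.101], [0.891, -0.409, 0.196, -0.22], [0.0, -0.431, -0.902, 1.315], [0.0, 0.0, 0.0, 1.0]] 0.9962109375
top [[586.6, 0.0, 317.1], [0.0, 586.6, 231.4], [0.0, 0.0, 1.0]] [[0.007, -0.983, 0.183, 0.323], [-1.0, -0.008, -0.002, 0.017], [0.003, -0.183, -0.983, 1.925], [0.0, 0.0, 0.0, 1.0]] 0.9959635416666667
{'t': 0.1, 'q': array([-1.34749799e+00,  5.28394112e-01,  1.43379143e+00,  2.83489924e-05,
        1.18143454e+00, -1.78485339e-01]), 'qd': array([ 0.00027349, -0.00146419, -0.00212354,  0.00121673,  0.00040264,
       -0.0011486 ]), 'tau': array([-5.16483269e-04, -4.43304098e+01, -1.78587019e+01, -3.72311097e-04,
        3.86067884e-03,  1.89448696e-05]), 'tcp_pos': array([ 0.24431402, -0.57458802,  0.24741312]), 'tool_rot': array([ 9.79889580e-01,  1.99537923e-01, -9.60714555e-06, -1.01375643e-03]), 'force': array([-0.42808265,  0.47379647,  0.39268428]), 'ft_torque': array([-0.05220909, -0.039984  , -0.01972159]), 'gripper_force': 0.0, 'finger_gap': 1.0016113672859515}
```

View pics/scene1.png

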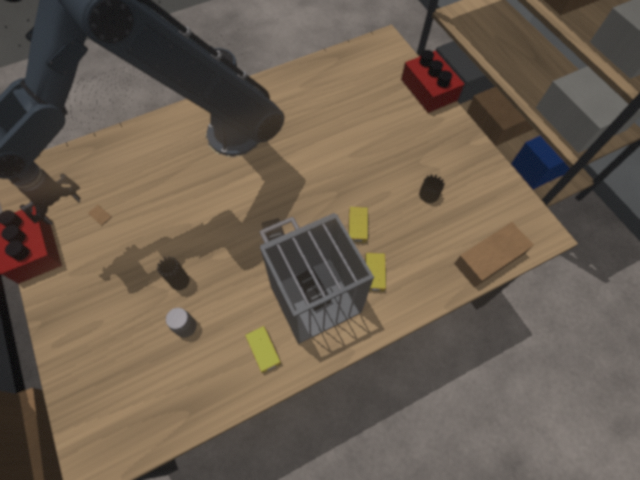

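View pics/top1.png

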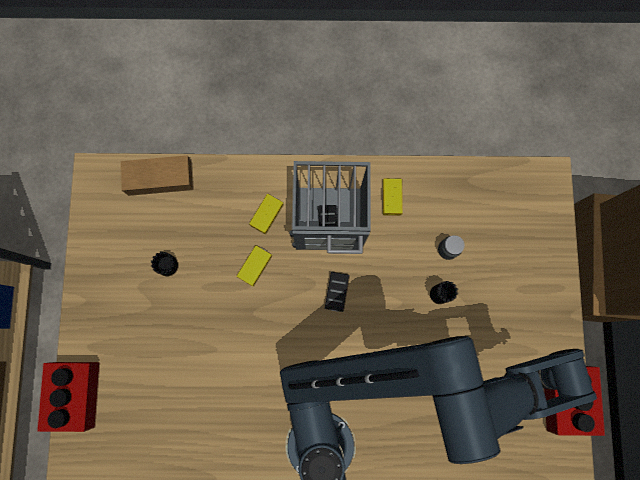

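Scene view: the cabinet is at about (315,270), with its wire roof and the handle at (278,230). The stored case is inside at (310,285), and yellow look-alikes are at (358,223), (375,271) and (262,349). Top view: the black case is at (337,291) in front of the door, the handle bar at (345,245), and the stored case at (327,214) inside. The sleeves are at (165,263) and (444,292), and the jar is at (451,246).

Candidates for the case: black (337,291), yellow (254,265), (266,213) and (392,196), plus black (327,214), which is inside and is the stored case. I choose (337,291).

```bash
python3 - <<'E'
from h import *
s=dict(np.load('top1.npz'));P=pts(s);im=s['image'].astype(int)
def rect(m,h=None):
    xy=P[m][:,:2].astype(np.float32);r=cv2.minAreaRect(xy);return np.round(r[0],4),np.round(r[1],4),round(r[2],1),m.sum()
v,u=np.mgrid[:480,:640]
def box(u0,u1,v0,v1): return (u>=u0)&(u<u1)&(v>=v0)&(v<v1)
Z=P[...,2]
print('case',rect(box(315,360,262,320)&(Z>.027)&(Z<.045)))
print('roof',rect(box(280,380,155,262)&(Z>.285)&(Z<.33)))
for a,b in((.268,.29),(.29,.3),(.3,.306),(.306,.32)): print(a,(box(280,380,155,262)&(Z>a)&(Z<b)).sum())
m=box(280,380,225,262)&(Z>.25)&(Z<.29);print('handle',rect(m))
m=box(300,350,195,230)&(Z>.035)&(Z<.06);print('stored',rect(m),P[m].mean(0))
for n,b in dict(tall=(425,465,275,310),short=(145,185,245,280),jar=(435,470,230,265)).items():
    m=box(*b)&(Z>.05);print(n,rect(m),Z[m].max())
a=s['image'][150:330,240:480];cv2.imwrite('pics/crop1.png',cv2.resize(a,None,fx=3.3,fy=3.3,interpolation=cv2.INTER_CUBIC))
E
```

```text
case (array([ 0.4787, -0.0512]), array([0.0616, 0.1223]), 80.2, np.int64(672))
roof (array([ 0.6991, -0.0228]), array([0.2264, 0.261 ]), 89.1, np.int64(1968))
0.268 418
0.29 223
0.3 577
0.306 1095
handle (array([ 0.6003, -0.0213]), array([0.0848, 0.2221]), 5.7, np.int64(460))
stored (array([ 0.7245, -0.0204]), array([0.0743, 0.0624]), 2.5, np.int64(361)) [ 0.72498618 -0.02221108  0.04743334]
tall (array([ 0.3917, -0.2057]), array([0.0624, 0.4629]), 24.8, np.int64(326)) 1.9247786239014295
short (array([0.4662, 0.2722]), array([0.5804, 0.0704]), 67.6, np.int64(202)) 1.9247786239014295
jar (array([ 0.4692, -0.2235]), array([0.0685, 0.5597]), 38.2, np.int64(422)) 1.9247786239014295
```

View pics/crop1.png

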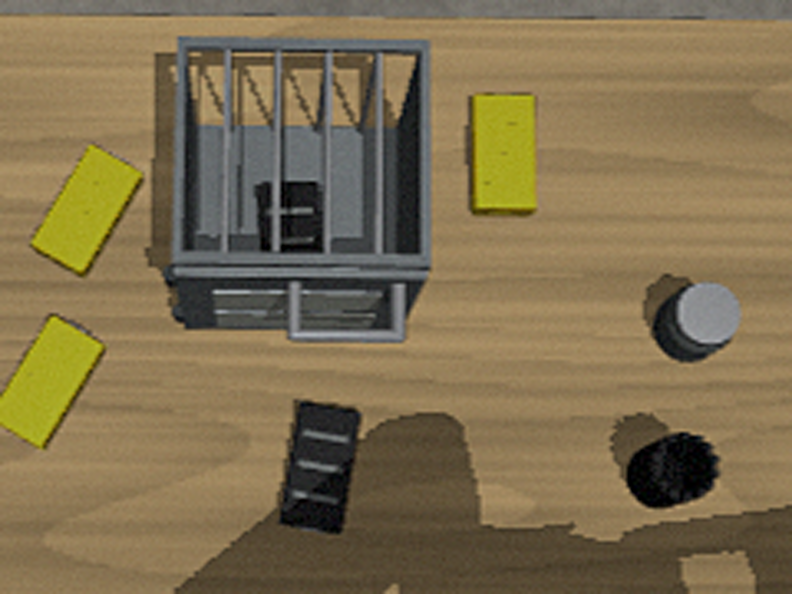

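The crop confirms the black ribbed case at crop (320,467). The stored case lies under the wires at crop (290,215), and the handle bar is at crop (345,333).

```bash
python3 - <<'E'
from h import *
s=dict(np.load('top1.npz'));P=pts(s);im=s['image'].astype(int)
v,u=np.mgrid[:480,:640]
def box(u0,u1,v0,v1): return (u>=u0)&(u<u1)&(v>=v0)&(v<v1)
Z=P[...,2]
def rect(m):
    r=cv2.minAreaRect(P[m][:,:2].astype(np.float32));return np.round(r[0],4),np.round(r[1],4),round(r[2],1),m.sum()
m=box(280,380,155,262)&(Z>.304)&(Z<.32);print('roof',rect(m),cv2.boxPoints(cv2.minAreaRect(P[m][:,:2].astype(np.float32))).round(3).tolist())
# edges of roof: front edge fit
for lo in range(295,370,15):
    c=m&box(lo,lo+15,150,262);print(lo,P[c][:,1].mean().round(4),P[c][:,0].min().round(4),P[c][:,0].max().round(4))
for lo in range(165,230,12):
    c=m&box(280,380,lo,lo+12);print(lo,P[c][:,0].mean().round(4),P[c][:,1].min().round(4),P[c][:,1].max().round(4))
m=box(325,366,240,262)&(Z>.26)&(Z<.30);print('bar',rect(m),P[m].mean(0),Z[m].max())
m=box(290,366,225,262)&(Z>.25)&(Z<.305);print('h',rect(m))
hsv=cv2.cvtColor(s['image'],cv2.COLOR_BGR2HSV)
y=((hsv[...,0]>22)&(hsv[...,0]<35)&(hsv[...,1]>180)&(Z>0.02)).astype(np.uint8)
n,L,st,c=cv2.connectedComponentsWithStats(y)
for i in range(1,n):
    if st[i,4]>200:
        q=(L==i);print('yel',c[i].round(),cv2.boxPoints(cv2.minAreaRect(P[q][:,:2].astype(np.float32))).round(3).tolist(),Z[q].mean())
m=box(300,350,195,230)&(Z>.035)&(Z<.06);print('stored',cv2.boxPoints(cv2.minAreaRect(P[m][:,:2].astype(np.float32))).round(3).tolist())
for n,b in dict(tall=(425,465,275,310),short=(145,185,245,280),jar=(435,470,230,265)).items():
    q=box(*b)&(Z>.05)&(Z<.2);print(n,P[q].mean(0).round(3),np.ptp(P[q],0).round(3))
E
```

```text
roof (array([ 0.7225, -0.0253]), array([0.2195, 0.2123]), 89.5, np.int64(1352)) [[0.6150000095367432, -0.1340000033378601], [0.828000009059906, -0.13600000739097595], [0.8299999833106995, 0.08299999684095383], [0.6169999837875366, 0.08500000089406967]]
295 0.0569 0.6185 0.8294
310 0.0079 0.6188 0.8292
325 -0.0315 0.6163 0.8271
340 -0.0695 0.6171 0.8273
355 -0.1166 0.6173 0.8279
165 0.8048 -0.1357 0.0822
177 0.7653 -0.1356 0.0841
189 0.7301 -0.135 0.084
201 0.6949 -0.1347 0.0834
213 0.6607 -0.1344 0.0829
225 0.6309 -0.1343 0.0849
bar (array([ 0.5859, -0.0638]), array([0.039 , 0.0997]), 0.2, np.int64(235)) [ 0.57938961 -0.0620485   0.27902221] 0.29233850757137425
h (array([ 0.6047, -0.0159]), array([0.0773, 0.2162]), 0.5, np.int64(759))
yel [392. 196.] [[0.2849999964237213, -0.0729999989271164], [0.8379999995231628, -0.30399999022483826], [0.8759999871253967, -0.21400000154972076], [0.3230000138282776, 0.017000000923871994]] 0.04146081836732588
yel [266. 213.] [[0.2939999997615814, 0.13199999928474426], [0.3230000138282776, 0.017000000923871994], [0.8090000152587891, 0.14000000059604645], [0.7799999713897705, 0.2549999952316284]] 0.05177222639444404
yel [254. 265.] [[0.3230000138282776, 0.017000000923871994], [0.4189999997615814, -0.05900000035762787], [0.6330000162124634, 0.20999999344348907], [0.5370000004768372, 0.28700000047683716]] 0.04060325209796186
stored [[0.6859999895095825, 0.008999999612569809], [0.6890000104904175, -0.05299999937415123], [0.7630000114440918, -0.05000000074505806], [0.7599999904632568, 0.012000000104308128]]
tall [ 0.474 -0.384  0.104] [0.063 0.067 0.09 ]
short [0.562 0.504 0.067] [0.071 0.074 0.038]
jar [ 0.62  -0.414  0.091] [0.068 0.066 0.061]
```

```bash
python3 -m crank '[{"dp":[0.435,0.97,0],"angular":[0,0,-1.82]},{"dp":[0.435,0.97,0],"angular":[0,0,-1.82]},{"dp":[0.435,0.97,0],"angular":[0,0,-1.82]},{"dp":[0.435,0.97,0],"angular":[0,0,-1.82]},{"dp":[0.435,0.97,0],"angular":[0,0,-1.82]},{"dp":[0.435,0.97,0],"angular":[0,0,-1.82]},{"dp":[0.435,0.97,0],"angular":[0,0,-1.82]},{"dp":[0.435,0.97,0],"angular":[0,0,-1.82]},{"dp":[0.435,0.97,0],"angular":[0,0,-1.82]},{"dp":[0.435,0.97,0],"angular":[0,0,-1.82]},{"dp":[0.435,0.97,0],"angular":[0,0,-1.82]},{"dp":[0.435,0.97,0],"angular":[0,0,-1.82]},{"dp":[0.435,0.97,0],"angular":[0,0,-1.82]},{"dp":[0.435,0.97,0],"angular":[0,0,-1.82]},{"dp":[0.435,0.97,0],"angular":[0,0,-1.82]},{"dp":[0.435,0.97,0],"angular":[0,0,-1.82]},{"dp":[0.435,0.97,0],"angular":[0,0,-1.82]},{"dp":[0.435,0.97,0],"angular":[0,0,-1.82]},{"dp":[0,0,0],"angular":[0,0,0]},{"dp":[0,0,0],"angular":[0,0,0]}]' 0 60
cat >> h.py <<'E'
from scipy.spatial.transform import Rotation as R
def st():
    s=sense();M=R.from_quat(s['tool_rot']).as_matrix()
    print('t',round(s['t'],2),'tcp',s['tcp_pos'].round(4),'yawY',np.degrees(np.arctan2(M[1,1],M[0,1])).round(2),'z',M[:,2].round(3),'F',s['force'].round(1),'gap',round(s['finger_gap'],3),'gf',round(s['gripper_force'],1),'q',s['q'].round(2));return s
E
python3 -c "from h import *;st()"
```

```text
t: 2.1
tcp_pos: [0.4791, -0.0509, 0.248]
tool_rot: [0.996, -0.084, -0.0, 0.0]
force: [-0.4, -0.2, -0.3]
finger_gap: 0.995
gripper_force: 0.0
t 2.1 tcp [ 0.4791 -0.0509  0.248 ] yawY -99.6 z [-0.001 -0.    -1.   ] F [-0.4 -0.2 -0.3] gap 0.995 gf 0.0 q [-0.34  0.34  1.78 -0.    1.02  1.4 ]
```

```bash
python3 -m crank '[{"dp":[0,0,-0.9],"angular":[0,0,0]},{"dp":[0,0,-0.9],"angular":[0,0,0]},{"dp":[0,0,-0.9],"angular":[0,0,0]},{"dp":[0,0,-0.9],"angular":[0,0,0]},{"dp":[0,0,-0.9],"angular":[0,0,0]},{"dp":[0,0,-0.9],"angular":[0,0,0]},{"dp":[0,0,-0.4],"angular":[0,0,0]},{"dp":[0,0,-0.4],"angular":[0,0,0]},{"dp":[0,0,-0.4],"angular":[0,0,0]},{"dp":[0,0,-0.4],"angular":[0,0,0]},{"dp":[0,0,-0.2],"angular":[0,0,0]},{"dp":[0,0,-0.15],"angular":[0,0,0]},{"dp":[0,0,-0.15],"angular":[0,0,0]},{"dp":[0,0,0],"angular":[0,0,0]}]' 0 60 | tail -3; python3 -m crank '[{"dp":[0,0,0],"angular":[0,0,0]},{"dp":[0,0,0],"angular":[0,0,0]},{"dp":[0,0,0],"angular":[0,0,0]},{"dp":[0,0,0],"angular":[0,0,0]},{"dp":[0,0,0],"angular":[0,0,0]},{"dp":[0,0,0],"angular":[0,0,0]},{"dp":[0,0,0],"angular":[0,0,0]},{"dp":[0,0,0],"angular":[0,0,0]}]' 1 60|tail -3;python3 -c "from h import *;st()"
```

```text
force: [-1.0, -0.5, -0.3]
finger_gap: 0.995
gripper_force: 0.0
force: [-0.2, 3.0, 5.7]
finger_gap: 0.71
gripper_force: 67.5
t 4.3 tcp [ 0.4795 -0.0512  0.024 ] yawY -99.75 z [ 0.001 -0.    -1.   ] F [-0.2  3.   5.7] gap 0.71 gf 67.5 q [-0.34  0.75  1.94  0.    0.45  1.4 ]
```

```bash
python3 -m crank '[{"dp":[0,0,0.3],"angular":[0,0,0]},{"dp":[0,0,0.7],"angular":[0,0,0]},{"dp":[0,0,1],"angular":[0,0,0]},{"dp":[0.17,-0.725,0],"angular":[0,0,-3]},{"dp":[0.17,-0.725,0],"angular":[0,0,-3]},{"dp":[0.17,-0.725,0],"angular":[0,0,-3]},{"dp":[0.17,-0.725,0],"angular":[0,0,-3]},{"dp":[0.17,-0.725,0],"angular":[0,0,-3]},{"dp":[0.17,-0.725,0],"angular":[0,0,-3]},{"dp":[0.17,-0.725,0],"angular":[0,0,-3]},{"dp":[0.17,-0.725,0],"angular":[0,0,-3]},{"dp":[0,0,0],"angular":[0,0,0]},{"dp":[0,0,-0.7],"angular":[0,0,0]},{"dp":[0,0,-0.6],"angular":[0,0,0]},{"dp":[0,0,-0.3],"angular":[0,0,0]},{"dp":[0,0,-0.2],"angular":[0,0,0]},{"dp":[0,0,-0.1],"angular":[0,0,0]},{"dp":[0,0,-0.1],"angular":[0,0,0]},{"dp":[0,0,0],"angular":[0,0,0]},{"dp":[0,0,0],"angular":[0,0,0]}]' 1 60|tail -3;python3 -c "from h import *;st()"
```

```text
force: [-0.7, 0.6, -5.0]
finger_gap: 0.714
gripper_force: 68.5
t 6.3 tcp [ 0.5206 -0.2256  0.024 ] yawY -123.73 z [ 0.001 -0.001 -1.   ] F [-0.7  0.6 -5. ] gap 0.714 gf 68.5 q [-0.61  0.79  1.72  0.    0.63  1.55]
```

```bash
python3 -m crank '[{"dp":[0,0,-0.04],"angular":[0,0,0]},{"dp":[0,0,0],"angular":[0,0,0]}]'|tail -3;python3 -c "from h import *;st()"
```

```text
force: [-2.6, 1.8, 5.4]
finger_gap: 0.718
gripper_force: 69.9
t 6.5 tcp [ 0.5206 -0.2255  0.024 ] yawY -123.73 z [ 0.001 -0.001 -1.   ] F [-2.6  1.8  5.4] gap 0.718 gf 69.9 q [-0.61  0.79  1.72  0.    0.63  1.55]
```

```bash
python3 -m crank '[{"dp":[0,0,0],"angular":[0,0,0]},{"dp":[0,0,0],"angular":[0,0,0]},{"dp":[0,0,0],"angular":[0,0,0]},{"dp":[0,0,0],"angular":[0,0,0]},{"dp":[0,0,0.5],"angular":[0,0,0]},{"dp":[0,0,1],"angular":[0,0,0]},{"dp":[0,0,1],"angular":[0,0,0]},{"dp":[0,0,1],"angular":[0,0,0]},{"dp":[0,0,1],"angular":[0,0,0]},{"dp":[0,0,1],"angular":[0,0,0]},{"dp":[0,0,1],"angular":[0,0,0]},{"dp":[0,0,1],"angular":[0,0,0]},{"dp":[0,0,1],"angular":[0,0,0]},{"dp":[0,0,1],"angular":[0,0,0]},{"dp":[0,0,1],"angular":[0,0,0]},{"dp":[0,0,1],"angular":[0,0,0]},{"dp":[0,0,1],"angular":[0,0,0]},{"dp":[0,0,0],"angular":[0,0,0]}]' 0 60|tail -3
python3 - <<'E'
from h import *
s=dict(np.load('top1.npz'));P=pts(s);Z=P[...,2]
for c in (335,340,345,350,355):
    print(c,[(r,*P[r,c][[0,2]].round(3)) for r in range(228,256,1)if Z[r,c]>.2])
st();s=snap('top');P=pts(s);Z=P[...,2];v,u=np.mgrid[:480,:640]
m=(u>360)&(u<430)&(v>240)&(v<320)&(Z>.027)&(Z<.045)&(s['image'].max(-1)<90)
n,L,a,c=cv2.connectedComponentsWithStats(m.astype(np.uint8));i=1+a[1:,4].argmax();r=cv2.minAreaRect(P[L==i][:,:2].astype(np.float32));print(r,Z[L==i].mean())
E
```

```text
force: [-0.0, -0.3, 0.5]
finger_gap: 0.996
gripper_force: 0.0
335 [(228, np.float64(0.633), np.float64(0.311)), (229, np.float64(0.631), np.float64(0.308)), (230, np.float64(0.628), np.float64(0.305)), (231, np.float64(0.626), np.float64(0.301)), (232, np.float64(0.624), np.float64(0.3)), (233, np.float64(0.62), np.float64(0.304)), (234, np.float64(0.618), np.float64(0.297)), (235, np.float64(0.618), np.float64(0.282)), (236, np.float64(0.618), np.float64(0.266)), (237, np.float64(0.62), np.float64(0.237)), (238, np.float64(0.618), np.float64(0.234)), (239, np.float64(0.616), np.float64(0.227)), (240, np.float64(0.615), np.float64(0.215)), (249, np.float64(0.578), np.float64(0.285)), (250, np.float64(0.576), np.float64(0.278)), (251, np.float64(0.572), np.float64(0.282)), (252, np.float64(0.568), np.float64(0.289)), (253, np.float64(0.567), np.float64(0.282))]
340 [(228, np.float64(0.635), np.float64(0.303)), (229, np.float64(0.631), np.float64(0.306)), (230, np.float64(0.627), np.float64(0.314)), (231, np.float64(0.626), np.float64(0.301)), (232, np.float64(0.623), np.float64(0.303)
[... 2466 characters left out ...]
.float64(0.271)), (237, np.float64(0.619), np.float64(0.25)), (238, np.float64(0.617), np.float64(0.243)), (239, np.float64(0.616), np.float64(0.232)), (240, np.float64(0.617), np.float64(0.209)), (241, np.float64(0.615), np.float64(0.203)), (250, np.float64(0.576), np.float64(0.277)), (251, np.float64(0.573), np.float64(0.277)), (252, np.float64(0.571), np.float64(0.274)), (253, np.float64(0.569), np.float64(0.266))]
t 8.3 tcp [ 0.5215 -0.2262  0.4031] yawY -123.73 z [ 0.009 -0.006 -1.   ] F [-0.  -0.3  0.5] gap 0.996 gf 0.0 q [-0.61  0.3   1.37  0.    1.46  1.55]
((0.5337813496589661, -0.24613110721111298), (0.043455470353364944, 0.0760812982916832), 55.512508392333984) 0.03596291611189782
```

```bash
python3 -m crank '[{"dp":[0.107,0.334,0],"angular":[0,0,7.73]},{"dp":[0.107,0.334,0],"angular":[0,0,7.73]},{"dp":[0.107,0.334,0],"angular":[0,0,7.73]},{"dp":[0.107,0.334,0],"angular":[0,0,7.73]},{"dp":[0.107,0.334,0],"angular":[0,0,7.73]},{"dp":[0.107,0.334,0],"angular":[0,0,7.73]},{"dp":[0.107,0.334,0],"angular":[0,0,7.73]},{"dp":[0.107,0.334,0],"angular":[0,0,7.73]},{"dp":[0.107,0.334,0],"angular":[0,0,7.73]},{"dp":[0.107,0.334,0],"angular":[0,0,7.73]},{"dp":[0.107,0.334,0],"angular":[0,0,7.73]},{"dp":[0.107,0.334,0],"angular":[0,0,7.73]},{"dp":[0.107,0.334,0],"angular":[0,0,7.73]},{"dp":[0.107,0.334,0],"angular":[0,0,7.73]},{"dp":[0.107,0.334,0],"angular":[0,0,7.73]},{"dp":[0.107,0.334,0],"angular":[0,0,7.73]},{"dp":[0,0,0],"angular":[0,0,0]},{"dp":[0,0,0],"angular":[0,0,0]}]' 0.55 60|tail -3;python3 -c "from h import *;st()"
```

```text
force: [-0.4, -0.6, -0.5]
finger_gap: 0.45
gripper_force: 0.0
t 10.15 tcp [ 0.5708 -0.0649  0.3963] yawY -0.19 z [-0.002  0.    -1.   ] F [-0.4 -0.6 -0.5] gap 0.45 gf 0.0 q [-0.31  0.32  1.35 -0.    1.46 -0.3 ]
```

```bash
python3 -m crank '[{"dp":[0.03,0,-0.7],"angular":[0,0,0]},{"dp":[0,0,-0.7],"angular":[0,0,0]},{"dp":[0,0,-0.7],"angular":[0,0,0]},{"dp":[0,0,-0.5],"angular":[0,0,0]},{"dp":[0,0,-0.5],"angular":[0,0,0]},{"dp":[0,0,-0.5],"angular":[0,0,0]},{"dp":[0,0,-0.5],"angular":[0,0,0]},{"dp":[0,0,-0.04],"angular":[0,0,0]},{"dp":[0,0,0],"angular":[0,0,0]}]' 0.55 60|tail -3;python3 -c "from h import *;st()"; python3 -m crank '[{"dp":[0,0,0],"angular":[0,0,0]},{"dp":[0,0,0],"angular":[0,0,0]},{"dp":[0,0,0],"angular":[0,0,0]},{"dp":[0,0,0],"angular":[0,0,0]},{"dp":[0,0,0],"angular":[0,0,0]},{"dp":[0,0,0],"angular":[0,0,0]}]' 1 40|tail -3;python3 - <<'E'
from h import *
s=st();h=np.array([.629,.085]);p=s['tcp_pos'][:2]-h
n=30
for k in range(n):
    a=[R.from_euler('z',-90*j/n,degrees=True).as_matrix()[:2,:2]@p for j in(k,k+1)]
    print(((a[1]-a[0])/.03).round(3).tolist(),end=' ')
E
```

```text
force: [-1.7, -0.6, 2.1]
finger_gap: 0.453
gripper_force: 0.9
t 11.05 tcp [ 0.572  -0.0658  0.2731] yawY -0.23 z [-0. -0. -1.] F [-1.7 -0.6  2.1] gap 0.453 gf 0.9 q [-0.31  0.43  1.53 -0.    1.18 -0.3 ]
force: [-0.9, -1.0, -0.3]
finger_gap: 0.124
gripper_force: 38.9
t 11.65 tcp [ 0.5724 -0.0653  0.2729] yawY -0.07 z [-0. -0. -1.] F [-0.9 -1.  -0.3] gap 0.124 gf 38.9 q [-0.31  0.43  1.53 -0.    1.18 -0.31]
[-0.26, 0.106] [-0.254, 0.119] [-0.247, 0.132] [-0.24, 0.145] [-0.232, 0.157] [-0.223, 0.169] [-0.214, 0.181] [-0.205, 0.192] [-0.194, 0.202] [-0.183, 0.212] [-0.172, 0.221] [-0.16, 0.23] [-0.148, 0.238] [-0.135, 0.245] [-0.122, 0.252] [-0.109, 0.258] [-0.095, 0.264] [-0.081, 0.268] [-0.067, 0.272] [-0.053, 0.275] [-0.038, 0.278] [-0.024, 0.279] [-0.009, 0.28] [0.006, 0.28] [0.02, 0.28] [0.035, 0.278] [0.049, 0.276] [0.064, 0.273] [0.078, 0.269] [0.092, 0.265]
```

```bash
python3 -m crank '[{"dp":[-0.26,0.106,0],"angular":[0,0,-3]},{"dp":[-0.254,0.119,0],"angular":[0,0,-3]},{"dp":[-0.247,0.132,0],"angular":[0,0,-3]},{"dp":[-0.24,0.145,0],"angular":[0,0,-3]},{"dp":[-0.232,0.157,0],"angular":[0,0,-3]},{"dp":[-0.223,0.169,0],"angular":[0,0,-3]}]'|tail -3;python3 -c "from h import *;st()"
```

```text
force: [0.0, -1.7, -0.5]
finger_gap: 0.126
gripper_force: 39.5
t 12.25 tcp [ 0.5285 -0.0407  0.2728] yawY -18.17 z [-0.    -0.001 -1.   ] F [ 0.  -1.7 -0.5] gap 0.126 gf 39.5 q [-0.29  0.37  1.64 -0.    1.13  0.03]
```

```bash
python3 -m crank '[{"dp":[-0.214,0.181,0],"angular":[0,0,-3]},{"dp":[-0.205,0.192,0],"angular":[0,0,-3]},{"dp":[-0.194,0.202,0],"angular":[0,0,-3]},{"dp":[-0.183,0.212,0],"angular":[0,0,-3]},{"dp":[-0.172,0.221,0],"angular":[0,0,-3]},{"dp":[-0.16,0.23,0],"angular":[0,0,-3]},{"dp":[-0.148,0.238,0],"angular":[0,0,-3]},{"dp":[-0.135,0.245,0],"angular":[0,0,-3]},{"dp":[-0.122,0.252,0],"angular":[0,0,-3]},{"dp":[-0.109,0.258,0],"angular":[0,0,-3]},{"dp":[-0.095,0.264,0],"angular":[0,0,-3]},{"dp":[-0.081,0.268,0],"angular":[0,0,-3]}]'|tail -3;python3 -c "from h import *;st()"; python3 -m crank '[{"dp":[-0.067,0.272,0],"angular":[0,0,-3]},{"dp":[-0.053,0.275,0],"angular":[0,0,-3]},{"dp":[-0.038,0.278,0],"angular":[0,0,-3]},{"dp":[-0.024,0.279,0],"angular":[0,0,-3]},{"dp":[-0.009,0.28,0],"angular":[0,0,-3]},{"dp":[0.006,0.28,0],"angular":[0,0,-3]},{"dp":[0.02,0.28,0],"angular":[0,0,-3]},{"dp":[0.035,0.278,0],"angular":[0,0,-3]},{"dp":[0.049,0.276,0],"angular":[0,0,-3]},{"dp":[0.064,0.273,0],"angular":[0,0,-3]},{"dp":[0.078,0.269,0],"angular":[0,0,-3]},{"dp":[0.092,0.265,0],"angular":[0,0,-3]},{"dp":[0,0,0],"angular":[0,0,0]}]'|tail -3;python3 -c "from h import *;st()"
```

```text
force: [-2.9, -1.7, 1.6]
finger_gap: 0.124
gripper_force: 39.7
t 13.45 tcp [0.4728 0.0426 0.2728] yawY -54.15 z [-0.003 -0.001 -1.   ] F [-2.9 -1.7  1.6] gap 0.124 gf 39.7 q [-0.15  0.29  1.77 -0.    1.08  0.8 ]
force: [-6.0, 2.0, 4.0]
finger_gap: 0.12
gripper_force: 40.1
t 14.75 tcp [0.477  0.1431 0.2728] yawY -90.01 z [-0.004  0.002 -1.   ] F [-6.  2.  4.] gap 0.12 gf 40.1 q [0.07 0.33 1.71 0.   1.11 1.64]
```

```bash
python3 -m crank '[{"dp":[0,0,0],"angular":[0,0,0]},{"dp":[0,0,0],"angular":[0,0,0]},{"dp":[0,0,0],"angular":[0,0,0]},{"dp":[0,0,0],"angular":[0,0,0]},{"dp":[0,0,0.5],"angular":[0,0,0]},{"dp":[0,0,0.8],"angular":[0,0,0]},{"dp":[0,0,1],"angular":[0,0,0]},{"dp":[0,0,1],"angular":[0,0,0]},{"dp":[0,0,1],"angular":[0,0,0]},{"dp":[0.04,-1,0],"angular":[0,0,-2.8]},{"dp":[0.12,-1,0],"angular":[0,0,-2.8]},{"dp":[0.12,-1,0],"angular":[0,0,-2.8]},{"dp":[0.12,-1,0],"angular":[0,0,-2.8]},{"dp":[0.12,-1,0],"angular":[0,0,-2.8]},{"dp":[0.12,-1,0],"angular":[0,0,-2.8]},{"dp":[0.12,-1,0],"angular":[0,0,-2.8]},{"dp":[0.12,-1,0],"angular":[0,0,-2.8]},{"dp":[0.12,-1,0],"angular":[0,0,-2.8]},{"dp":[0.12,-1,0],"angular":[0,0,-2.8]},{"dp":[0.12,-1,0],"angular":[0,0,-2.8]}]' 0.55|tail -3
python3 - <<'E'
from h import *
st();s=snap('scene','scene2.png');np.savez('scene2.npz',**s);t=snap('top','top2.png');np.savez('top2.npz',**t)
P=pts(t);Z=P[...,2];v,u=np.mgrid[:480,:640]
m=(u>295)&(u<365)&(v>190)&(v<250)&(Z>.035)&(Z<.06);r=cv2.minAreaRect(P[m][:,:2].astype(np.float32));print(r,cv2.boxPoints(r).round(3).tolist(),m.sum())
m=(u>270)&(u<320)&(v>225)&(v<320)&(Z>.29)&(Z<.315)&(P[...,0]<.61);r=cv2.minAreaRect(P[m][:,:2].astype(np.float32));print('door',r,m.sum())
a=cv2.resize(t['image'][150:330,250:450],None,fx=3,fy=3,interpolation=cv2.INTER_CUBIC);b=cv2.resize(s['image'][190:350,230:390],None,fx=3.375,fy=3.375,interpolation=cv2.INTER_CUBIC)
cv2.imwrite('pics/c2.png',a);cv2.imwrite('pics/c3.png',b)
E
```

```text
force: [0.0, 0.3, -0.1]
finger_gap: 0.453
gripper_force: 0.0
t 16.75 tcp [ 0.5159 -0.1898  0.4018] yawY -120.99 z [ 0. -0. -1.] F [ 0.   0.3 -0.1] gap 0.453 gf 0.0 q [-0.56  0.28  1.41 -0.    1.46  1.56]
((0.7056613564491272, -0.023676835000514984), (0.16643472015857697, 0.21655629575252533), 2.0380539894104004) [[0.6190000176429749, 0.0820000022649765], [0.6259999871253967, -0.13500000536441803], [0.7929999828338623, -0.1289999932050705], [0.7850000262260437, 0.08699999749660492]] 604
door ((0.5112680792808533, 0.10786408185958862), (0.04804960638284683, 0.1967291533946991), 89.52515411376953) 255
```

View pics/c2.png

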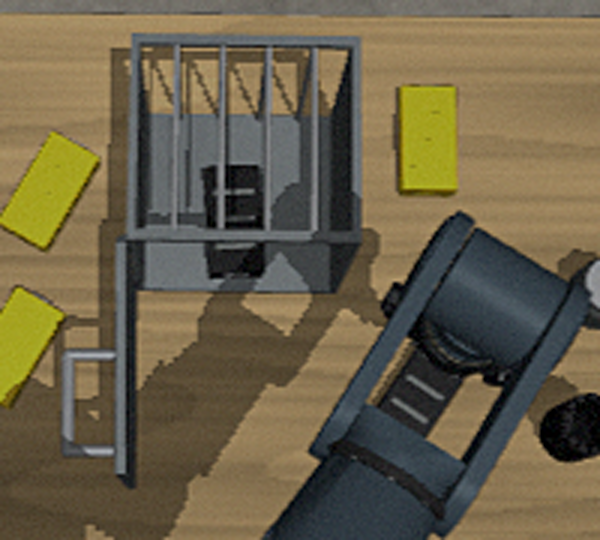

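View pics/c3.png

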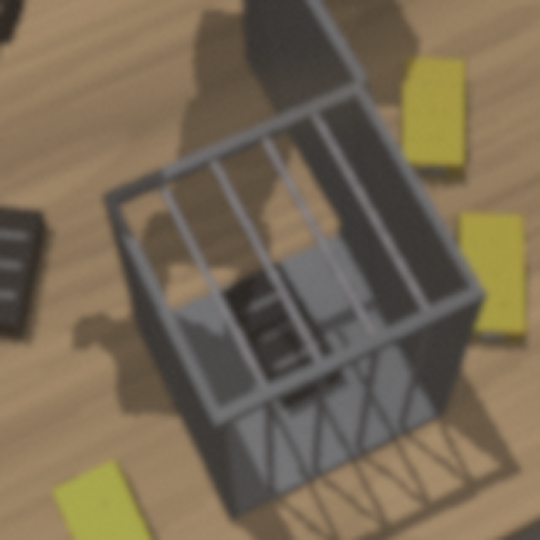

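The top crop shows the door square to the front, along the left side at crop x≈127. The stored case is visible from crop (232,165) to (237,277). The moved case is under the wrist at crop (415,385). The scene crop agrees: the stored case is at crop (280,330) and no yellow case is involved.

```bash
python3 - <<'E'
from h import *
for n in('top2','scene2'):
    s=dict(np.load(n+'.npz'));P=pts(s);Z=P[...,2];X=P[...,0];Y=P[...,1]
    m=(Z>.038)&(Z<.058)&(X>.632)&(X<.775)&(Y>-.075)&(Y<.03)
    r=cv2.minAreaRect(P[m][:,:2].astype(np.float32));print(n,r,cv2.boxPoints(r).round(3).tolist(),m.sum(),Z[m].mean())
    # edges via percentiles in slices
    for x in np.arange(.64,.77,.01):
        q=m&(abs(X-x)<.005)
        if q.sum()>3: print(round(x,3),q.sum(),Y[q].min().round(4),Y[q].max().round(4))
    for y in (-.045,-.03,-.01,.0):
        q=m&(abs(Y-y)<.006); 
        if q.sum()>3:print('y',y,X[q].min().round(4),X[q].max().round(4))
E
```

```text
top2 ((0.7004599571228027, -0.021175362169742584), (0.12211918085813522, 0.06213587149977684), 2.3619070053100586) [[0.6380000114440918, 0.007000000216066837], [0.640999972820282, -0.054999999701976776], [0.7630000114440918, -0.05000000074505806], [0.7599999904632568, 0.012000000104308128]] 551 0.04761273023392681
0.64 33 -0.0544 0.0044
0.65 53 -0.0542 0.0045
0.66 58 -0.0539 0.0078
0.67 53 -0.0509 0.0079
0.69 33 -0.0507 0.008
0.7 46 -0.0509 0.008
0.71 49 -0.0508 0.0081
0.72 52 -0.0509 0.0082
0.73 47 -0.0506 0.0083
0.74 46 -0.0507 0.0116
0.75 50 -0.0475 0.0117
0.76 30 -0.0472 0.0117
y -0.045 0.642 0.7608
y -0.03 0.6396 0.7606
y -0.01 0.6396 0.7612
y 0.0 0.6396 0.7566
scene2 ((0.6996511220932007, -0.02054978534579277), (0.12302231043577194, 0.06345240771770477), 2.816814422607422) [[0.6370000243186951, 0.00800000037997961], [0.6399999856948853, -0.054999999701976776], [0.7630000114440918, -0.04899999871850014], [0.7599999904632568, 0.014000000432133675]] 586 0.04837497442795565
0.64 23 -0.0535 0.0072
0.65 55 -0.0537 0.0072
0.66 53 -0.0542 0.0081
0.67 52 -0.0536 0.0078
0.68 53 -0.0531 0.0085
0.69 58 -0.0523 0.0079
0.7 57 -0.0521 0.0084
0.71 57 -0.0513 0.0117
0.72 60 -0.051 0.0095
0.73 55 -0.0505 0.0122
0.74 40 -0.0505 0.011
0.76 23 -0.048 0.0103
y -0.045 0.6411 0.7622
y -0.03 0.6386 0.7602
y -0.01 0.6388 0.7593
y 0.0 0.6416 0.7594
```

```bash
python3 - <<'E'
from h import *
s=dict(np.load('scene2.npz'));P=pts(s);Z=P[...,2];X=P[...,0];Y=P[...,1]
m=(Z>.026)&(Z<.046)&(X>.44)&(X<.6)&(Y>-.31)&(Y<-.15)
r=cv2.minAreaRect(P[m][:,:2].astype(np.float32));print(r,m.sum())
t=st();yaw=np.radians(-33.7)
tgt=np.array([.5206,-.2255,.15])-.006*np.array([np.cos(yaw),np.sin(yaw),0]);print('units',((tgt-t['tcp_pos'])/.03).round(3))
E
```

```text
((0.5192950367927551, -0.22670504450798035), (0.06368221342563629, 0.12198471277952194), 55.634185791015625) 722
t 16.85 tcp [ 0.5163 -0.1922  0.4014] yawY -121.13 z [ 0.    -0.002 -1.   ] F [ 0.2  0.4 -0.2] gap 0.451 gf 0.0 q [-0.56  0.28  1.4  -0.    1.46  1.56]
units [-0.024 -0.998 -8.381]
```

```bash
python3 -m crank '[{"dp":[-0.04,-0.5,0],"angular":[0,0,-2.6]},{"dp":[0,-0.5,-0.84],"angular":[-2.22,-3.33,0]},{"dp":[0,0,-0.84],"angular":[-2.22,-3.33,0]},{"dp":[0,0,-0.84],"angular":[-2.22,-3.33,0]},{"dp":[0,0,-0.84],"angular":[-2.22,-3.33,0]},{"dp":[0,0,-0.84],"angular":[-2.22,-3.33,0]},{"dp":[0,0,-0.84],"angular":[-2.22,-3.33,0]},{"dp":[0,0,-0.84],"angular":[-2.22,-3.33,0]},{"dp":[0,0,-0.84],"angular":[-2.22,-3.33,0]},{"dp":[0,0,-0.84],"angular":[-2.22,-3.33,0]},{"dp":[0,0,-0.82],"angular":[-2.22,-3.33,0]},{"dp":[0,0,0],"angular":[0,0,0]},{"dp":[0,0,0],"angular":[0,0,0]}]' 0 60|tail -3;python3 -c "from h import *;st()"
```

```text
force: [-0.6, 0.3, -0.5]
finger_gap: 0.997
gripper_force: 0.0
t 18.15 tcp [ 0.5364 -0.2269  0.1928] yawY -123.59 z [ 0.494 -0.332 -0.803] F [-0.6  0.3 -0.5] gap 0.997 gf 0.0 q [-0.59  0.46  2.04  0.18 -0.    1.38]
```

```bash
cat > fk.py <<'E'
from h import *
from scipy.optimize import least_squares
D=[(.2443,-.5746,.2474,.528,1.434,np.pi),(.4791,-.0509,.248,.34,1.78,np.pi),(.4795,-.0512,.024,.75,1.94,np.pi),(.5206,-.2256,.024,.79,1.72,np.pi),(.5215,-.2262,.4031,.30,1.37,np.pi),(.5708,-.0649,.3963,.32,1.35,np.pi),(.572,-.0658,.2731,.43,1.53,np.pi),(.477,.1431,.2728,.33,1.71,np.pi)]
# q2 from vertical, q3 elbow: r=a0+a sin q2+b sin(q2+q3+g)+L sin(phi)
def f(p):
    z0,a,b,g,a0,d,L=p;e=[]
    for x,y,z,q2,q3,ph in D:
        r=np.sqrt(x*x+y*y-d*d);e+=[a0+a*np.sin(q2)+b*np.sin(q2+q3+g)-r,z0+a*np.cos(q2)+b*np.cos(q2+q3+g)-L-z]
    return np.array(e)
k=least_squares(f,[.2,.4,.4,0,0,.11,.2])
E
python3 - <<'E'
from fk import *
print(k.x.round(3),abs(k.fun).max())
z0,a,b,g,a0,d,L=k.x
# note z0,L degenerate; use leaned data: q=.46,2.04 sum 2.5, tcp (.5364,-.2269,.1928), lean 36.6
x,y,z=.5364,-.2269,.1928;r=np.sqrt(x*x+y*y-d*d);le=np.arccos(.803)
wr=a0+a*np.sin(.46)+b*np.sin(2.5+g);wz=z0-L+a*np.cos(.46)+b*np.cos(2.5+g)
print('L est', (r-wr)/np.sin(le), 'from z', (wz-z)/(np.cos(le)-1))
E
```

```text
[ 3.464  0.609  0.412  0.319 -0.013  0.154  3.476] 0.0034783531304281023
L est 0.29134375879986923 from z 0.2545360626756864
```

```bash
cat >> fk.py <<'E'
z0,a,b,g,a0,d,_=k.x;z0-=_;L=.28
def q5(x,y,z,th):
    r=np.sqrt(x*x+y*y-d*d);th=np.radians(th);W=[r-L*np.sin(th)-a0,z+L*(np.cos(th)-1)-z0]
    s=least_squares(lambda q:[a*np.sin(q[0])+b*np.sin(q[0]+q[1]+g)-W[0],a*np.cos(q[0])+b*np.cos(q[0]+q[1]+g)-W[1]],[.6,1.6])
    return np.pi-th-s.x.sum(), abs(s.fun).max()
E
python3 - <<'E'
from fk import *
print('check',q5(.5364,-.2269,.1928,36.6))
for th in(20,30,36,40,45):print(th,'place',np.round(q5(.6945,-.021,.075,th),3),np.round(q5(.6945,-.021,.11,th),3),[(r,*np.round(q5(r,0,.028,th),2)) for r in(.55,.6,.65,.7,.75)])
E
```

```text
check (np.float64(-0.002339641220980404), np.float64(1.709743457922741e-14))
20 place [0.413 0.   ] [0.48 0.  ] [(0.55, np.float64(0.02), np.float64(0.0)), (0.6, np.float64(0.13), np.float64(0.0)), (0.65, np.float64(0.24), np.float64(0.0)), (0.7, np.float64(0.34), np.float64(0.0)), (0.75, np.float64(0.44), np.float64(0.0))]
30 place [0.117 0.   ] [0.188 0.   ] [(0.55, np.float64(-0.32), np.float64(0.0)), (0.6, np.float64(-0.19), np.float64(0.0)), (0.65, np.float64(-0.07), np.float64(0.0)), (0.7, np.float64(0.04), np.float64(0.0)), (0.75, np.float64(0.14), np.float64(0.0))]
36 place [-0.068  0.   ] [0.005 0.   ] [(0.55, np.float64(-0.54), np.float64(0.0)), (0.6, np.float64(-0.39), np.float64(0.0)), (0.65, np.float64(-0.26), np.float64(0.0)), (0.7, np.float64(-0.15), np.float64(0.0)), (0.75, np.float64(-0.04), np.float64(0.0))]
40 place [-0.193  0.   ] [-0.12  0.  ] [(0.55, np.float64(-0.69), np.float64(0.0)), (0.6, np.float64(-0.53), np.float64(0.0)), (0.65, np.float64(-0.39), np.float64(0.0)), (0.7, np.float64(-0.27), np.float64(0.0)), (0.75, np.float64(-0.16), np.float64(0.0))]
45 place [-0.353  0.   ] [-0.279  0.   ] [(0.55, np.float64(-0.88), np.float64(0.0)), (0.6, np.float64(-0.7), np.float64(0.0)), (0.65, np.float64(-0.56), np.float64(0.0)), (0.7, np.float64(-0.43), np.float64(0.0)), (0.75, np.float64(-0.32), np.float64(0.0))]
```

```bash
python3 - <<'E'
from fk import *
s=st();print([ (th,q5(.53,-.22,.26,th)[0].round(3)) for th in (20,25,30,35,40,45,50,60)])
th=np.radians(-33.8);
def zd(lean,side):
    l,b=np.radians([lean,side]);v=np.array([np.sin(l)*np.cos(b),np.sin(b),-np.cos(l)*np.cos(b)]);return R.from_euler('z',th).apply(v)
def rv(a,b):
    c=np.cross(a,b);n=np.linalg.norm(c);return np.degrees(np.arctan2(n,a@b))*c/max(n,1e-9)
M=R.from_quat(s['tool_rot']).as_matrix();C=40;Rd=20;z=M[:,2]
print('back',rv(z,zd(C-Rd,0)).round(2))
for sg in(1,-1):
    z=zd(C-Rd,0);out=[]
    for ph in np.radians(np.arange(15,181,15)):
        z2=zd(C-Rd*np.cos(ph),sg*Rd*np.sin(ph));out.append(rv(z,z2).round(2).tolist());z=z2
    print(sg,out)
E
```

```text
t 18.15 tcp [ 0.5364 -0.2269  0.1928] yawY -123.59 z [ 0.494 -0.332 -0.803] F [-0.6  0.3 -0.5] gap 0.997 gf 0.0 q [-0.59  0.46  2.04  0.18 -0.    1.38]
[(20, np.float64(0.661)), (25, np.float64(0.527)), (30, np.float64(0.387)), (35, np.float64(0.24)), (40, np.float64(0.086)), (45, np.float64(-0.076)), (50, np.float64(-0.247)), (60, np.float64(-0.618))]
back [ 9.28 13.74  0.02]
1 [[3.66, -3.27, 1.77], [2.71, -4.18, 1.54], [1.67, -4.77, 1.11], [0.62, -5.03, 0.53], [-0.37, -4.98, -0.15], [-1.27, -4.67, -0.89], [-2.05, -4.15, -1.67], [-2.65, -3.45, -2.45], [-3.05, -2.58, -3.17], [-3.18, -1.53, -3.79], [-3.01, -0.34, -4.24], [-2.53, 0.88, -4.48]]
-1 [[-4.42, 2.14, -1.77], [-4.9, 0.92, -1.54], [-5.05, -0.27, -1.11], [-4.89, -1.34, -0.53], [-4.46, -2.24, 0.15], [-3.83, -2.96, 0.89], [-3.06, -3.48, 1.67], [-2.18, -3.77, 2.45], [-1.22, -3.8, 3.17], [-0.2, -3.52, 3.79], [0.83, -2.92, 4.24], [1.77, -2.0, 4.48]]
```

```bash
python3 -m crank '[{"dp":[0,0,0.8],"angular":[3.1,4.6,0]},{"dp":[0,0,0.8],"angular":[3.1,4.6,0]},{"dp":[0,0,0.7],"angular":[3.1,4.6,0]},{"dp":[0,0,0],"angular":[0,0,0]},{"dp":[0,0,0],"angular":[0,0,0]}]'|tail -3;python3 -c "from h import *;st()";python3 -m crank '[{"dp":[0,0,0],"angular":[3.66,-3.27,1.77]},{"dp":[0,0,0],"angular":[2.71,-4.18,1.54]},{"dp":[0,0,0],"angular":[0,0,0]}]'|tail -3;python3 -c "from h import *;st()"
```

```text
force: [-1.0, 0.0, -0.8]
finger_gap: 0.997
gripper_force: 0.0
t 18.65 tcp [ 0.5359 -0.2255  0.2581] yawY -123.47 z [ 0.294 -0.193 -0.936] F [-1.   0.  -0.8] gap 0.997 gf 0.0 q [-0.59  0.35  1.78  0.01  0.65  1.56]
force: [-0.0, 0.2, -0.3]
finger_gap: 0.997
gripper_force: 0.0
t 18.95 tcp [ 0.5322 -0.2246  0.2539] yawY -120.1 z [ 0.414 -0.066 -0.908] F [-0.   0.2 -0.3] gap 0.997 gf 0.0 q [-0.7   0.34  1.85  0.39  0.61  1.15]
```

q4 rises, so this is the right sense. I'll continue around.

```bash
python3 -m crank '[{"dp":[0,0,0],"angular":[1.67,-4.77,1.11]},{"dp":[0,0,0],"angular":[0.62,-5.03,0.53]},{"dp":[0,0,0],"angular":[-0.37,-4.98,-0.15]},{"dp":[0,0,0],"angular":[-1.27,-4.67,-0.89]},{"dp":[0,0,0],"angular":[0,0,0]}]'|tail -3;python3 -c "from h import *;st()";python3 -m crank '[{"dp":[0,0,0],"angular":[-2.05,-4.15,-1.67]},{"dp":[0,0,0],"angular":[-2.65,-3.45,-2.45]},{"dp":[0,0,0],"angular":[-3.05,-2.58,-3.17]},{"dp":[0,0,0],"angular":[-3.18,-1.53,-3.79]},{"dp":[0,0,0],"angular":[-3.01,-0.34,-4.24]},{"dp":[0,0,0],"angular":[-2.53,0.88,-4.48]},{"dp":[0,0,0],"angular":[0,0,0]},{"dp":[0,0,0],"angular":[0,0,0]}]'|tail -3;python3 -c "from h import *;st()"
```

```text
force: [0.8, -0.2, -0.5]
finger_gap: 1.001
gripper_force: 0.0
t 19.45 tcp [ 0.5336 -0.2205  0.2532] yawY -115.06 z [ 0.661 -0.035 -0.75 ] F [ 0.8 -0.2 -0.5] gap 1.001 gf 0.0 q [-0.82  0.36  2.03  1.21  0.51  0.27]
force: [0.3, -0.4, 0.7]
finger_gap: 1.0
gripper_force: 0.0
t 20.25 tcp [ 0.5441 -0.2198  0.2603] yawY -122.75 z [ 0.737 -0.314 -0.598] F [ 0.3 -0.4  0.7] gap 1.0 gf 0.0 q [-0.68  0.39  2.17  2.53  0.39 -0.89]
```

```bash
cat >> h.py <<'E'
def go(pos,yaw,lean,n):
    "tool y at yaw-90, lean forward in azimuth yaw; prints per-row dp units and angular"
    s=st();T=R.from_euler('z',yaw,degrees=True)*R.from_euler('y',-lean,degrees=True)*R.from_matrix(np.diag([1.,-1,-1]))
    rv=np.degrees((T*R.from_quat(s['tool_rot']).inv()).as_rotvec())
    print('total',((np.array(pos)-s['tcp_pos'])/.03).round(3),rv.round(2),'per row',((np.array(pos)-s['tcp_pos'])/.03/n).round(3),(rv/n).round(2))
E
python3 -c "
from h import *
go([.515,-.2227,.10],-34,40,8)
from fk import q5
print([q5(.515,-.2227,z,40)[0] for z in (.03,.1,.16,.2)])"
```

```text
t 20.25 tcp [ 0.5441 -0.2198  0.2603] yawY -122.75 z [ 0.737 -0.314 -0.598] F [ 0.3 -0.4  0.7] gap 1.0 gf 0.0 q [-0.68  0.39  2.17  2.53  0.39 -0.89]
total [-0.971 -0.098 -5.342] [-3.85 17.06  0.11] per row [-0.121 -0.012 -0.668] [-0.48  2.13  0.01]
[np.float64(-0.6428124468017349), np.float64(-0.449392605613276), np.float64(-0.2600100964743781), np.float64(-0.12777783832967282)]
```

```bash
python3 -m crank '[{"dp":[-0.16,-0.016,-0.85],"angular":[0,0,0]},{"dp":[-0.16,-0.016,-0.85],"angular":[0,0,0]},{"dp":[-0.16,-0.016,-0.9],"angular":[0,0,0]},{"dp":[-0.16,-0.016,-0.9],"angular":[-0.96,4.26,0]},{"dp":[-0.16,-0.016,-0.9],"angular":[-0.96,4.26,0]},{"dp":[-0.16,-0.016,-0.9],"angular":[-0.96,4.26,0]},{"dp":[0,0,0],"angular":[-0.96,4.26,0.1]},{"dp":[0,0,0],"angular":[0,0,0]},{"dp":[0,0,0],"angular":[0,0,0]}]' 0 60|tail -3;python3 -c "
from h import *
go([.515,-.2227,.028],-34,40,6)"
```

```text
force: [-0.7, 0.4, 0.3]
finger_gap: 0.999
gripper_force: 0.0
t 21.15 tcp [ 0.5153 -0.2242  0.1017] yawY -124.18 z [ 0.535 -0.363 -0.763] F [-0.7  0.4  0.3] gap 0.999 gf 0.0 q [-0.62  0.7   2.18  3.11  0.45 -1.56]
total [-0.011  0.051 -2.457] [0.15 0.23 0.18] per row [-0.002  0.009 -0.41 ] [0.03 0.04 0.03]
```

```bash
python3 -m crank '[{"dp":[0,0.05,-0.5],"angular":[0,0,0.2]},{"dp":[0,0,-0.5],"angular":[0,0,0]},{"dp":[0,0,-0.5],"angular":[0,0,0]},{"dp":[0,0,-0.4],"angular":[0,0,0]},{"dp":[0,0,-0.25],"angular":[0,0,0]},{"dp":[0,0,-0.15],"angular":[0,0,0]},{"dp":[0,0,-0.15],"angular":[0,0,0]},{"dp":[0,0,0],"angular":[0,0,0]},{"dp":[0,0,0],"angular":[0,0,0]}]' 0 60|tail -3;python3 - <<'E'
from h import *
go([.515,-.2227,.028],-34,40,1)
s=snap('scene','scene3.png');P=pts(s);Z=P[...,2];X=P[...,0];Y=P[...,1]
a=s['image'][140:320,120:330];cv2.imwrite('pics/c4.png',cv2.resize(a,None,fx=3,fy=3,interpolation=cv2.INTER_CUBIC))
E
```

```text
force: [-1.0, -0.1, -0.1]
finger_gap: 1.002
gripper_force: 0.0
t 22.05 tcp [ 0.5144 -0.2224  0.0278] yawY -124.03 z [ 0.533 -0.362 -0.765] F [-1.  -0.1 -0.1] gap 1.002 gf 0.0 q [-0.61  0.9   2.19  3.12  0.65 -1.57]
total [ 0.02  -0.01   0.005] [0.15 0.04 0.03] per row [ 0.02  -0.01   0.005] [0.15 0.04 0.03]
```

View pics/c4.png

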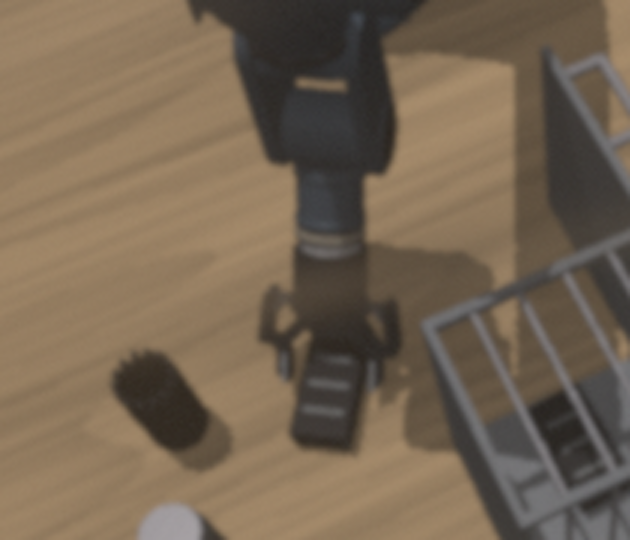

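The crop shows the leaned open fingers straddling the case, at crop (285,365) and (375,375). The case is between them at (327,400), clear of the sleeve at (165,400). I'll close and lift.

```bash
python3 -m crank '[{"dp":[0,0,0],"angular":[0,0,0]},{"dp":[0,0,0],"angular":[0,0,0]},{"dp":[0,0,0],"angular":[0,0,0]},{"dp":[0,0,0],"angular":[0,0,0]},{"dp":[0,0,0],"angular":[0,0,0]},{"dp":[0,0,0],"angular":[0,0,0]},{"dp":[0,0,0],"angular":[0,0,0]}]' 1 80|tail -3;python3 -c "from h import *;st()"; python3 -m crank '[{"dp":[0,0,0.3],"angular":[0,0,0]},{"dp":[0,0,0.7],"angular":[0,0,0]},{"dp":[0,0,0.8],"angular":[0,0,0]},{"dp":[0,0,0.7],"angular":[0,0,0]},{"dp":[0,0,0],"angular":[0,0,0]},{"dp":[0,0,0],"angular":[0,0,0]}]'|tail -3;python3 - <<'E'
from h import *
go([.47,-.021,.105],2.5,40,12)
s=snap('scene');P=pts(s);Z=P[...,2];X=P[...,0];Y=P[...,1]
c=np.array([.52,-.226]);u=np.array([np.cos(np.radians(-34)),np.sin(np.radians(-34))])
d=(X-c[0])*u[0]+(Y-c[1])*u[1];w=-(X-c[0])*u[1]+(Y-c[1])*u[0]
m=(Z>.08)&(Z<.13)&(d>.015)&(d<.075)&(abs(w)<.025)
A=np.c_[d[m],w[m],np.ones(m.sum())];f=np.linalg.lstsq(A,Z[m],rcond=None)[0];print('pitch,roll deg',np.degrees(f[:2]).round(2),'z',f[2],m.sum(),'front edge',np.percentile(d[m],98))
for k in(-.02,0,.02):
    q=(Z>.08)&(Z<.13)&(d>.02)&(abs(w-k)<.006);print(k,d[q].max())
E
```

```text
force: [-2.2, 0.8, 5.6]
finger_gap: 0.709
gripper_force: 87.5
t 22.8 tcp [ 0.5144 -0.2221  0.0284] yawY -123.99 z [ 0.534 -0.362 -0.764] F [-2.2  0.8  5.6] gap 0.709 gf 87.5 q [-0.61  0.9   2.19  3.12  0.65 -1.57]
force: [0.6, -0.4, -7.5]
finger_gap: 0.71
gripper_force: 89.1
t 23.4 tcp [ 0.5133 -0.2218  0.1018] yawY -124.04 z [ 0.531 -0.36  -0.767] F [ 0.6 -0.4 -7.5] gap 0.71 gf 89.1 q [-0.61  0.7   2.18  3.12  0.44 -1.56]
total [-1.444  6.692  0.106] [ 0.08 -0.14 36.54] per row [-0.12   0.558  0.009] [ 0.01 -0.01  3.05]
pitch,roll deg [-14.25   0.06] z 0.11759500088978461 280 front edge 0.059170777719863364
-0.02 0.05914692337291089
0 0.05900629139871649
0.02 0.05968909180479623
```

```bash
python3 - <<'E'
from h import *
s=snap('scene');np.savez('scene4.npz',**s);P=pts(s);Z=P[...,2];X=P[...,0];Y=P[...,1]
c=np.array([.52,-.226]);u=np.array([np.cos(np.radians(-34)),np.sin(np.radians(-34))])
d=(X-c[0])*u[0]+(Y-c[1])*u[1];w=-(X-c[0])*u[1]+(Y-c[1])*u[0]
for k in np.arange(-.07,.08,.005):
    q=(Z>.02)&(Z<.2)&(abs(d-k)<.0025)&(abs(w)<.02)
    if q.sum()>3: print(round(k,3),q.sum(),np.round([np.median(Z[q]),Z[q].min(),Z[q].max()],4))
E
```

```text
-0.065 15 [0.1841 0.1806 0.1911]
-0.06 33 [0.1812 0.1731 0.191 ]
-0.055 34 [0.1757 0.105  0.1838]
-0.05 40 [0.1698 0.1064 0.1846]
-0.045 52 [0.1656 0.1068 0.1864]
-0.04 49 [0.156  0.1061 0.1813]
-0.035 32 [0.1108 0.1063 0.1674]
-0.03 18 [0.1095 0.1033 0.1128]
-0.025 22 [0.1108 0.1024 0.1173]
-0.02 19 [0.1102 0.1042 0.1139]
-0.015 21 [0.11   0.1035 0.1167]
-0.01 20 [0.1098 0.1046 0.1135]
-0.005 19 [0.1096 0.1055 0.1126]
0.0 20 [0.1099 0.105  0.1132]
0.005 23 [0.1088 0.1062 0.1152]
0.01 22 [0.1087 0.1033 0.1117]
0.015 19 [0.1081 0.1048 0.1145]
0.02 22 [0.1083 0.1035 0.112 ]
0.025 18 [0.1095 0.1073 0.1154]
0.03 24 [0.1107 0.105  0.1142]
0.035 21 [0.1096 0.1061 0.1127]
0.04 17 [0.1088 0.1059 0.112 ]
0.045 27 [0.1094 0.1059 0.1127]
0.05 14 [0.1098 0.1055 0.1147]
0.055 36 [0.1078 0.0728 0.1163]
0.06 37 [0.0978 0.0787 0.1131]
```

```bash
python3 -c "
from h import *
go([.53,-.0215,.105],2.5,40,12)"
python3 -m crank '[{"dp":[0.046,0.558,0.009],"angular":[0,0,3.05]},{"dp":[0.046,0.558,0.009],"angular":[0,0,3.05]},{"dp":[0.046,0.558,0.009],"angular":[0,0,3.05]},{"dp":[0.046,0.558,0.009],"angular":[0,0,3.05]},{"dp":[0.046,0.558,0.009],"angular":[0,0,3.05]},{"dp":[0.046,0.558,0.009],"angular":[0,0,3.05]},{"dp":[0.046,0.558,0.009],"angular":[0,0,3.05]},{"dp":[0.046,0.558,0.009],"angular":[0,0,3.05]},{"dp":[0.046,0.558,0.009],"angular":[0,0,3.05]},{"dp":[0.046,0.558,0.009],"angular":[0,0,3.05]},{"dp":[0.046,0.558,0.009],"angular":[0,0,3.05]},{"dp":[0.046,0.558,0.009],"angular":[0,0,3.05]},{"dp":[0,0,0],"angular":[0,0,0]},{"dp":[0,0,0],"angular":[0,0,0]}]'|tail -3;python3 -c "
from h import *
go([.6935,-.0213,.105],2.5,40,12)
s=snap('top','top5.png');cv2.imwrite('pics/c5.png',cv2.resize(s['image'][150:380,220:440],None,fx=2.6,fy=2.6,interpolation=cv2.INTER_CUBIC))"
```

```text
t 23.5 tcp [ 0.5132 -0.2217  0.1009] yawY -124.04 z [ 0.53  -0.36  -0.768] F [-0.  -0.1 -6.9] gap 0.709 gf 89.0 q [-0.61  0.7   2.18  3.12  0.44 -1.56]
total [0.559 6.674 0.137] [ 0.06 -0.2  36.54] per row [0.047 0.556 0.011] [ 0.   -0.02  3.05]
force: [0.1, -0.2, -6.7]
finger_gap: 0.713
gripper_force: 89.0
t 24.9 tcp [ 0.5305 -0.0215  0.1046] yawY -87.47 z [ 0.641  0.027 -0.767] F [ 0.1 -0.2 -6.7] gap 0.713 gf 89.0 q [-0.4   0.7   2.27  2.58  0.54 -1.43]
total [5.435e+00 5.000e-03 1.300e-02] [ 0.07 -0.05 -0.03] per row [0.453 0.    0.001] [ 0.01 -0.   -0.  ]
```

View pics/c5.png

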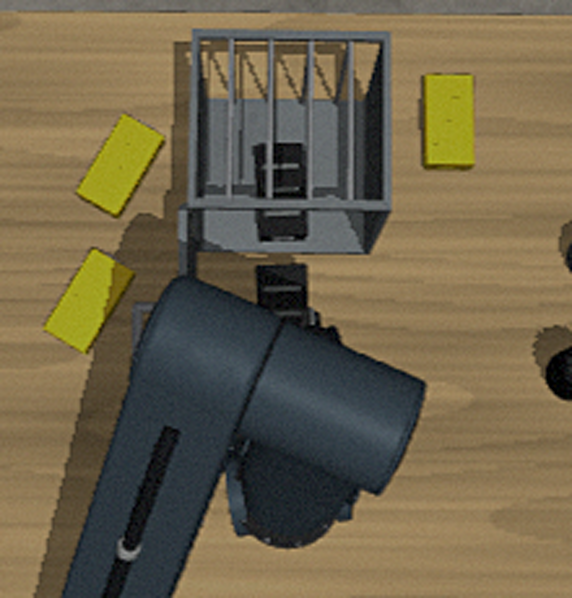

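The crop shows the held case at crop (283,290), lined up ahead of the stored case at (280,190), with the door on the left. I'll lower slightly and go straight in.

```bash
python3 -m crank '[{"dp":[0.2,0,-0.15],"angular":[0,0,0]},{"dp":[0.3,0,-0.15],"angular":[0,0,0]},{"dp":[0.3,0,-0.1],"angular":[0,0,0]},{"dp":[0.3,0,0],"angular":[0,0,0]},{"dp":[0.3,0,0],"angular":[0,0,0]},{"dp":[0.3,0,0],"angular":[0,0,0]},{"dp":[0.3,0,0],"angular":[0,0,0]},{"dp":[0.3,0,0],"angular":[0,0,0]},{"dp":[0.3,0,0],"angular":[0,0,0]},{"dp":[0,0,0],"angular":[0,0,0]}]'|tail -3;python3 -c "
from h import *
go([.6935,-.0213,.093],2.5,40,9)"
```

```text
force: [0.8, 0.6, -7.8]
finger_gap: 0.708
gripper_force: 89.0
t 25.95 tcp [ 0.6109 -0.0217  0.0945] yawY -87.4 z [ 0.646  0.027 -0.763] F [ 0.8  0.6 -7.8] gap 0.708 gf 89.0 q [-0.33  0.72  2.07  2.49  0.39 -1.24]
total [ 2.755  0.012 -0.049] [ 0.15  0.28 -0.1 ] per row [ 0.306  0.001 -0.005] [ 0.02  0.03 -0.01]
```

```bash
python3 -m crank '[{"dp":[0.3,0,0],"angular":[0,0.05,0]},{"dp":[0.3,0,0],"angular":[0,0.05,0]},{"dp":[0.3,0,0],"angular":[0,0.05,0]},{"dp":[0.3,0,0],"angular":[0,0.05,0]},{"dp":[0.3,0,0],"angular":[0,0,0]},{"dp":[0.3,0,0],"angular":[0,0,0]},{"dp":[0.3,0,0],"angular":[0,0,0]},{"dp":[0.3,0,0],"angular":[0,0,0]},{"dp":[0.3,0,0],"angular":[0,0,0]},{"dp":[0.06,0.01,0],"angular":[0,0,0]},{"dp":[0,0,0],"angular":[0,0,0]},{"dp":[0,0,0],"angular":[0,0,0]}]'|tail -3;python3 -c "
from h import *
go([.6935,-.0213,.0764],2.5,40,1)
s=snap('top','top6.png');cv2.imwrite('pics/c6.png',cv2.resize(s['image'][150:380,220:440],None,fx=2.6,fy=2.6,interpolation=cv2.INTER_CUBIC))
P=pts(s);X,Y,Z=P[...,0],P[...,1],P[...,2]
m=(Z>.085)&(Z<.115)&(X>.635)&(X<.78)&(Y>-.08)&(Y<.04);r=cv2.minAreaRect(P[m][:,:2].astype(np.float32));print(cv2.boxPoints(r).round(4).tolist(),m.sum(),Z[m].mean())
"
```

```text
force: [-0.4, 0.2, -7.2]
finger_gap: 0.704
gripper_force: 89.0
t 27.15 tcp [ 0.6904 -0.021   0.0931] yawY -87.44 z [ 0.639  0.028 -0.769] F [-0.4  0.2 -7.2] gap 0.704 gf 89.0 q [-0.27  0.75  1.86  2.17  0.24 -0.87]
total [ 0.102 -0.012 -0.558] [ 0.08 -0.23 -0.06] per row [ 0.102 -0.012 -0.558] [ 0.08 -0.23 -0.06]
[[0.6606000065803528, 0.020800000056624413], [0.661300003528595, -0.06710000336170197], [0.7574999928474426, -0.06639999896287918], [0.7567999958992004, 0.0215000007301569]] 435 0.10017981462987889
```

View pics/c6.png

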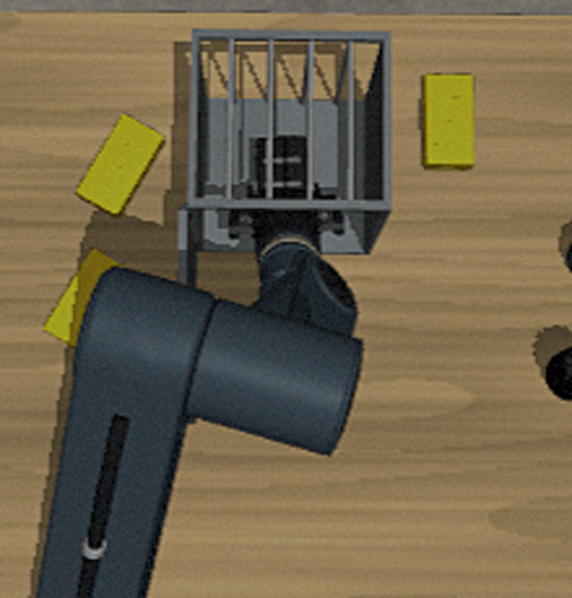

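The crop shows the held case above the stored one inside, at crop (280,165), with no contact (force -7 N is its weight). I'll lower gently.

```bash
python3 -m crank '[{"dp":[0.1,-0.01,-0.1],"angular":[0,-0.4,0]},{"dp":[0,0,-0.15],"angular":[0,0,0]},{"dp":[0,0,-0.1],"angular":[0,0,0]},{"dp":[0,0,-0.07],"angular":[0,0,0]},{"dp":[0,0,-0.05],"angular":[0,0,0]},{"dp":[0,0,0],"angular":[0,0,0]},{"dp":[0,0,0],"angular":[0,0,0]}]'|tail -3;python3 -c "
from h import *
go([.6935,-.0213,.0764],2.5,40.2,1)"
```

```text
force: [1.1, 0.5, -6.8]
finger_gap: 0.708
gripper_force: 89.0
t 27.9 tcp [ 0.6946 -0.0215  0.0797] yawY -87.43 z [ 0.646  0.027 -0.763] F [ 1.1  0.5 -6.8] gap 0.708 gf 89.0 q [-0.27  0.78  1.86  2.28  0.27 -0.97]
total [-0.038  0.005 -0.109] [ 0.12  0.08 -0.07] per row [-0.038  0.005 -0.109] [ 0.12  0.08 -0.07]
```

```bash
python3 -m crank '[{"dp":[-0.03,0,-0.05],"angular":[0,0,0]},{"dp":[0,0,-0.03],"angular":[0,0,0]},{"dp":[0,0,0],"angular":[0,0,0]}]'|tail -3;python3 -c "
from h import *
st()"; python3 -m crank '[{"dp":[0,0,-0.03],"angular":[0,0,0]},{"dp":[0,0,0],"angular":[0,0,0]}]'|tail -3;python3 -c "
from h import *
st()"
```

```text
force: [-0.2, -1.1, -6.5]
finger_gap: 0.71
gripper_force: 89.0
t 28.2 tcp [ 0.6936 -0.0215  0.0771] yawY -87.44 z [ 0.646  0.027 -0.763] F [-0.2 -1.1 -6.5] gap 0.71 gf 89.0 q [-0.27  0.79  1.86  2.3   0.27 -0.99]
force: [-0.0, -0.4, -6.0]
finger_gap: 0.713
gripper_force: 89.4
t 28.4 tcp [ 0.6938 -0.0215  0.0765] yawY -87.43 z [ 0.646  0.027 -0.763] F [-0.  -0.4 -6. ] gap 0.713 gf 89.4 q [-0.27  0.79  1.86  2.3   0.27 -1.  ]
```

```bash
python3 -m crank '[{"dp":[0,0,-0.03],"angular":[0,0,0]},{"dp":[0,0,0],"angular":[0,0,0]}]'|tail -3; python3 -m crank '[{"dp":[0,0,-0.02],"angular":[0,0,0]},{"dp":[0,0,0],"angular":[0,0,0]}]'|tail -3;python3 -c "
from h import *
st()"
```

```text
force: [-4.2, 0.6, 0.6]
finger_gap: 0.706
gripper_force: 90.2
force: [-6.1, -0.5, 5.6]
finger_gap: 0.711
gripper_force: 91.1
t 28.8 tcp [ 0.694  -0.0215  0.0764] yawY -87.43 z [ 0.648  0.027 -0.761] F [-6.1 -0.5  5.6] gap 0.711 gf 91.1 q [-0.27  0.79  1.86  2.31  0.28 -1.01]
```

```bash
python3 -m crank '[{"dp":[0,0,0.03],"angular":[0,0,0]},{"dp":[0,0,0],"angular":[0,0,0]},{"dp":[0,0,0],"angular":[0,0,0]},{"dp":[0,0,0],"angular":[0,0,0]},{"dp":[0,0,0],"angular":[0,0,0]},{"dp":[0,0,0],"angular":[0,0,0]},{"dp":[0,0,0],"angular":[0,0,0]}]' 0|tail -3;python3 -c "
from h import *
st()"; python3 -m crank '[{"dp":[-0.13,0,0.15],"angular":[0,0,0]},{"dp":[-0.2,0,0.23],"angular":[0,0,0]},{"dp":[-0.26,-0.01,0.3],"angular":[0,0,0]},{"dp":[-0.26,-0.01,0.3],"angular":[0,0,0]},{"dp":[-0.26,-0.01,0.3],"angular":[0,0,0]},{"dp":[-0.3,-0.01,0.2],"angular":[0,0,0]},{"dp":[-0.4,-0.01,0.1],"angular":[0,0,0]},{"dp":[-0.5,-0.02,0],"angular":[0,0,0]},{"dp":[-0.5,-0.02,0],"angular":[0,0,0]},{"dp":[-0.5,-0.02,0],"angular":[0,0,0]},{"dp":[-0.5,-0.02,0],"angular":[0,0,0]},{"dp":[-0.5,-0.02,0],"angular":[0,0,0]},{"dp":[-0.5,-0.02,0],"angular":[0,0,0]},{"dp":[-0.5,-0.02,0],"angular":[0,0,0]},{"dp":[-0.5,-0.02,0],"angular":[0,0,0]},{"dp":[0,0,0],"angular":[0,0,0]}]'|tail -3;python3 -c "
from h import *
st()"
```

```text
force: [0.8, 0.2, 1.1]
finger_gap: 0.998
gripper_force: 0.0
t 29.5 tcp [ 0.6937 -0.0214  0.0757] yawY -87.43 z [ 0.646  0.027 -0.763] F [0.8 0.2 1.1] gap 0.998 gf 0.0 q [-0.27  0.79  1.86  2.3   0.27 -1.  ]
force: [-0.1, -0.4, 0.1]
finger_gap: 1.003
gripper_force: 0.0
t 31.1 tcp [ 0.5169 -0.0274  0.123 ] yawY -87.51 z [ 0.643  0.027 -0.765] F [-0.1 -0.4  0.1] gap 1.003 gf 0.0 q [-0.44  0.65  2.3   2.51  0.53 -1.39]
```

```bash
python3 -m crank '[{"dp":[0,-0.7,0],"angular":[0,0,-3]},{"dp":[0,-0.7,0],"angular":[0,0,-3]},{"dp":[0,-0.7,0],"angular":[0,0,-3]},{"dp":[0,-0.7,0],"angular":[0,0,-3]},{"dp":[0,-0.7,0],"angular":[0,0,-3]},{"dp":[0,-0.7,0],"angular":[0,0,-3]},{"dp":[0,0,0],"angular":[0,0,0]}]'|tail -3;python3 - <<'E'
from h import *
st()
for n in('top','scene'):
    s=snap(n,n+'7.png');P=pts(s);X,Y,Z=P[...,0],P[...,1],P[...,2]
    for a,b in((.074,.094),(.038,.058)):
        m=(Z>a)&(Z<b)&(X>.632)&(X<.78)&(Y>-.075)&(Y<.03)
        if m.sum()<20: continue
        r=cv2.minAreaRect(P[m][:,:2].astype(np.float32));print(n,a,np.round(r[0],4),np.round(r[1],4),round(r[2],2),m.sum(),Z[m].mean().round(4))
    # slices of the upper case
    m=(Z>.074)&(Z<.094)&(X>.632)&(X<.78)&(Y>-.075)&(Y<.03)
    A=np.c_[X[m]-.7,Y[m]+.02,np.ones(m.sum())];print('tilt',np.degrees(np.linalg.lstsq(A,Z[m],rcond=None)[0][:2]))
    if n=='top':
        m=(Z>.285)&(Z<.32)&(X<.6)&(X>.38)&(Y>.06)&(Y<.115);A=np.c_[X[m],np.ones(m.sum())];print('door slope deg',np.degrees(np.linalg.lstsq(A,Y[m],rcond=None)[0][0]),m.sum(),X[m].min(),X[m].max(),Y[m].min(),Y[m].max())
        c=s['image'][150:330,250:450]
    else: d=s['image'][200:350,230:390]
c=cv2.resize(c,(440,400),interpolation=cv2.INTER_CUBIC);d=cv2.resize(d,(360,400),interpolation=cv2.INTER_CUBIC);cv2.imwrite('pics/c7.png',np.hstack([c,d]))
E
```

```text
force: [-0.3, -0.1, -0.5]
finger_gap: 1.003
gripper_force: 0.0
t 31.8 tcp [ 0.5204 -0.1565  0.1236] yawY -105.68 z [ 0.624 -0.177 -0.761] F [-0.3 -0.1 -0.5] gap 1.003 gf 0.0 q [-0.61  0.64  2.23  2.65  0.46 -1.38]
top 0.074 [ 0.6998 -0.0231] [0.1221 0.0622] 2.92 571 0.0835
top 0.038 [0.6862 0.0008] [0.132  0.0513] 30.06 34 0.045
tilt [ 0.40935033 -0.22512381]
door slope deg -0.0492513848890945 248 0.4106599242287914 0.599356583765035 0.0836268235661777 0.11203048095078907
scene 0.074 [ 0.6963 -0.0231] [0.1163 0.0625] 2.72 647 0.0846
scene 0.038 [ 0.7206 -0.0441] [0.1217 0.0509] 32.17 37 0.046
tilt [0.05342667 0.05633048]
```

View pics/c7.png

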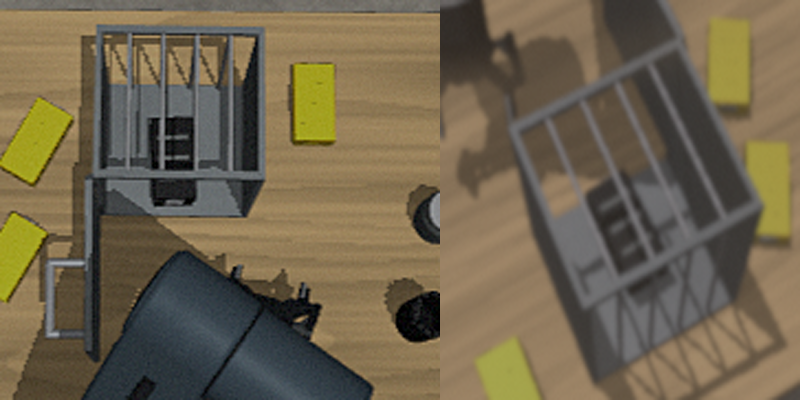

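The crop shows a neat, level pile in the cabinet (left crop (172,150)). The upper case is within about 2 mm and 0.5° of the stored one, and the door is square and open.

```bash
python3 -c "
from station import order
print(order.sign_off())"
```

```text
the job is handed in; nothing more can be done
None
```

The case is stacked on the stored case inside the cabinet, level and within about 2 mm and 0.5° of it, with the door left open at a right angle; the job was handed in at about 32 s of the 72 s limit.

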